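# Sort the small lab ware into its holders

### The job

Put the small lab ware away, each kind where it belongs: the two glass vials into the two round wells of the metal block, the two dropper bottles that stand among them (not the pair by the back wall) into the two bays of the grey box, and the spare eyepiece into the round white cup. One thing to each well or bay, standing upright on its floor and let go; tip nothing over on the way, and leave the tape roll and the petri dish where they lie.

Things in the scene. Friction and masses are not known exactly. Their poses are not given: they have to be found in the camera images.
- vial_a: Straight-sided glass sample vial, 27 mm diameter, 56 mm tall, 30 g, standing upright; round body to 45 mm height, then a slightly narrower black screw cap (22 mm). Origin at the centre of its underside, z up along the vial.
- vial_b: Straight-sided glass sample vial, 27 mm diameter, 56 mm tall, 30 g, standing upright; round body to 45 mm height, then a slightly narrower white screw cap (22 mm). Origin at the centre of its underside, z up along the vial.
- dropper_a: Small dropper bottle, brown body 33 mm diameter and straight to about 60 mm height, then a shoulder, collar and thin rubber bulb; 102 mm tall in all, 70 g, standing upright. Origin at the centre of its underside, z up. One of the two that stand in the middle of the worktop; two more by the back wall are fixed scenery.
- dropper_b: Small dropper bottle, brown body 33 mm diameter and straight to about 60 mm height, then a shoulder, collar and thin rubber bulb; 102 mm tall in all, 70 g, standing upright. Origin at the centre of its underside, z up. The other of the two.
- eyepiece: Spare microscope eyepiece, stout black knurled barrel 48 mm diameter standing on a narrower tube, 55 mm tall, 110 g, upright. Grip it round the wide upper part (above 30 mm height). Origin at the centre of its underside, z up.
- vial_block: Fixed aluminium block 108 x 56 x 24 mm (x, y, z) with two round wells, the vials' place. Wells 44 mm diameter, 18 mm deep (their floor is 6 mm above the block's underside), centred at x = -26 mm and x = +26 mm, y = 0 in the block's frame. Origin at the centre of its underside, x along its length.
- bottle_box: Fixed grey open plastic box 116 x 60 x 32 mm (x, y, z) with 4 mm walls and floor, parted across the middle into two square bays about 52 mm wide, the dropper bottles' place. Bays centred at x = -28 mm and x = +28 mm, y = 0 in its frame, floor 4 mm above its underside. Origin at the centre of its underside, x along its length.
- eyepiece_cup: Fixed white round open cup, the eyepiece's place: 74 mm outer and 66 mm inner diameter, 22 mm high, floor 5 mm above its underside, on an 88 mm foot 4 mm thick. Origin at the centre of its underside.
- tape_roll: Bystander: roll of black tape lying flat, 58 mm diameter, 19 mm high; loose, to be left where it is. Origin at the centre of its underside.
- dish: Bystander: clear petri dish lying flat, 64 mm diameter, 14 mm high; loose, to be left where it is. Origin at the centre of its underside.
There are look-alikes about, which are no part of the job. Leave any red or turquoise look-alike of the dropper_a alone. Leave any yellow look-alike of the dropper_b alone.

How it is judged (in metres and radians):
At the end, for the whole second after the job is handed in: A vial in each well (within 13 mm of its centre in x and y), a dropper bottle in each bay of the box (15 mm), the eyepiece in the cup (20 mm), each on its floor (height within 4 mm), upright within 0.12 rad, at rest, untouched by the fingers ((((x of vial_a in the frame of vial_block between -0.039 and -0.013 m and y of vial_a in the frame of vial_block between -0.013 and 0.013 m and z of vial_a in the frame of vial_block between 0.002 and 0.01 m) and (x of vial_b in the frame of vial_block between 0.013 and 0.039 m and y of vial_b in the frame of vial_block between -0.013 and 0.013 m and z of vial_b in the frame of vial_block between 0.002 and 0.01 m)) or ((x of vial_a in the frame of vial_block between 0.013 and 0.039 m and y of vial_a in the frame of vial_block between -0.013 and 0.013 m and z of vial_a in the frame of vial_block between 0.002 and 0.01 m) and (x of vial_b in the frame of vial_block between -0.039 and -0.013 m and y of vial_b in the frame of vial_block between -0.013 and 0.013 m and z of vial_b in the frame of vial_block between 0.002 and 0.01 m))) and (((x of dropper_a in the frame of bottle_box between -0.043 and -0.013 m and y of dropper_a in the frame of bottle_box between -0.015 and 0.015 m and z of dropper_a in the frame of bottle_box between 0 and 0.008 m) and (x of dropper_b in the frame of bottle_box between 0.013 and 0.043 m and y of dropper_b in the frame of bottle_box between -0.015 and 0.015 m and z of dropper_b in the frame of bottle_box between 0 and 0.008 m)) or ((x of dropper_a in the frame of bottle_box between 0.013 and 0.043 m and y of dropper_a in the frame of bottle_box between -0.015 and 0.015 m and z of dropper_a in the frame of bottle_box between 0 and 0.008 m) and (x of dropper_b in the frame of bottle_box between -0.043 and -0.013 m and y of dropper_b in the frame of bottle_box between -0.015 and 0.015 m and z of dropper_b in the frame of bottle_box between 0 and 0.008 m))) and x of eyepiece in the frame of eyepiece_cup between -0.02 and 0.02 m and y of eyepiece in the frame of eyepiece_cup between -0.02 and 0.02 m and z of eyepiece in the frame of eyepiece_cup between 0.001 and 0.009 m and angle between each of vial_a, vial_b, dropper_a, dropper_b, eyepiece's own z axis and vertical below 0.12 rad and linear speed of each of vial_a, vial_b, dropper_a, dropper_b, eyepiece below 0.02 m/s and contact force between each of vial_a, vial_b, dropper_a, dropper_b, eyepiece and the fingers below 0.05 N).
It fails at once if a vial, dropper bottle or the eyepiece is tipped over (angle between any of vial_a, vial_b, dropper_a, dropper_b, eyepiece's own z axis and vertical above 0.6 rad).
It fails at once if the tape roll or the petri dish is pushed away from its place (more than 20 mm) (distance of any of tape_roll, dish from where it was at the start of the episode above 0.02 m).
It also fails if it takes over 112 s, if anything falls off the work surface, if the arm or the gripper's body presses on something with over 40 N, if the wrist force passes 120 N, or if a joint passes its speed limit or range.

### The arm

A 6-joint arm with a two-finger parallel gripper is mounted at the origin on a cart in front of the work surface, level with it; the furniture and walls round the work are solid. World frame = base frame: x ahead of the robot, y to its left, z up, the work surface at z = 0. Lengths are in m, angles in degrees, forces in N, time in s.
With the tool pointing down it reaches from about 0.25 to 0.775 m from the base axis. Payload 4 kg.
Tool frame: the origin (TCP) lies midway between the tips of the shut fingers; the grasp point (between the pads) lies 19 mm behind it; z points along the fingers, y is the line along which they close (so a half turn about z gives the same grasp; the last joint's range is limited). The gripper opens to 94 mm and grips with 3 to 60 N. Pads are 16 mm wide; open, the fingers measure 119 mm over their backs; the gripper's body (75 mm by 177 mm) begins 78 mm behind the grasp point.
Start: joints at [63.421, 4.996, 78.535, -0, 96.463, -5.907], TCP at [0.194, 0.515, 0.184] pointing down, gripper open.
Joint ranges: [-177.83, 177.83], [-43.37, 116.18], [15.69, 146.23], [-61.86, 241.86], [9.47, 152.12], [-147.06, 147.06]. Speed limits (degrees/s): [159.86, 159.86, 180, 180, 180, 180].

### API

Orientations are given as a 3x3 rotation matrix whose columns are the frame's x, y, z axes.
In Python, from rig import bot gives the robot as it stands.
- The arm moves only by the shell command python3 -m pendant 'ROWS' [FORCE]. ROWS is a JSON object of lists of equal length, an entry for each row: "linear": the shift along the tool's x, y, z in cm, a list of three; "angular": the turn, a rotation vector about the tool's x, y, z in degrees, a list of three; "grip": the closure, from -1 (fully open) to 1 (shut). A call has exactly 10 rows; each row shifts and turns the commanded pose from where the row before left it, along the tool's axes as they then stand; what a row does not reach is not made up. A row lasts 1/10 s, in which the tool goes at most 50 mm and 8.59 degrees, less where a joint would pass 70% of its speed; a pose out of reach is approached as far as the arm can. A call with a gripper value outside its range is refused whole. The fingers move at their own pace and stop on an object; FORCE is the grip in N (left out, the last holds). Time passes only in rows, so rows that do not move let the fingers close, or fill a call up. It gives the time, the measured TCP pose, the force, the opening and the grip force at its end, in the units of the state.
- bot.get_state(): the state, without advancing time (a new reading comes with each control period).
- bot.grab_frame(name): name is "scene" or "top" or "wrist"; returns the picture (384x512x3 uint8, blue, green, red); there is no depth.
- bot.camera_model(name): a dict with "K" (3x3 intrinsics, pixels), "cam_to_world" (4x4, takes a point from camera to world coordinates); the wrist camera has in their place "hand_eye" (4x4, takes a point from camera to tool coordinates, whose origin is the TCP and whose axes are the flange's). Camera axes: x right, y down, z forward; pixel columns grow to the right and rows downward; lengths in m; the calibration is good to about 2 mm. A picture is of the moment at which its call begins: read the wrist's pose just before it. camera_model takes no time and is no camera call.
- bot.hand_in(): hands the job in; it is judged then, once.
The state is a dict: "time_s": time; "joint_positions": joint angles; "dq": joint speeds; "joint_efforts": joint torques, N m; "tcp_pos": TCP position; "tcp_rot": TCP orientation; "wrist_force": force on the tool from outside, world axes, zero at the start; "wrist_torque": the same for the moment, N m; "grip_width": finger opening in m; "grip_force": force on a finger pad.
Only numpy, scipy, OpenCV 4.12 (cv2) and the standard library are available. Lean on these libraries where they do the work, as an engineer would, in place of code of your own. Each camera call takes 0.05 s, during which the arm holds its last target. There are 200 camera calls.

## Working session

There is one attempt and no reset: what is moved stays moved. The work goes in short steps, Python scripts to look and compute and a shell command to move; the robot and the scene stay as the last step left them, time stands still between calls to the robot, and variables do not carry over. Pictures are saved under pics/ and viewed, at most 14 in all, crops included, and the job is handed in when it is done.

```bash
mkdir -p pics; ls; python3 - <<'E'
from rig import bot
import cv2,numpy as np
np.set_printoptions(precision=4,suppress=True)
for n in ("top","scene"):
    cv2.imwrite(f"pics/{n}0.png",cv2.resize(bot.grab_frame(n),(800,600),interpolation=cv2.INTER_CUBIC))
    print(n,bot.camera_model(n))
print(bot.camera_model("wrist")); s=bot.get_state();print(s['tcp_rot'],s['time_s'])
E
```

```text
pics
top {'K': array([[390.6042,   0.    , 261.5861],
       [  0.    , 390.6042, 187.173 ],
       [  0.    ,   0.    ,   1.    ]]), 'cam_to_world': array([[-0.0278, -0.9897,  0.1402,  0.3509],
       [-0.9996,  0.0282,  0.0012,  0.0704],
       [-0.0051, -0.1402, -0.9901,  1.0622],
       [ 0.    ,  0.    ,  0.    ,  1.    ]])}
scene {'K': array([[366.9764,   0.    , 252.9786],
       [  0.    , 366.9764, 194.6808],
       [  0.    ,   0.    ,   1.    ]]), 'cam_to_world': array([[ 0.6985, -0.5157,  0.4962,  0.0405],
       [-0.7155, -0.5178,  0.469 , -0.3493],
       [ 0.0151, -0.6826, -0.7306,  0.7241],
       [ 0.    ,  0.    ,  0.    ,  1.    ]])}
{'K': array([[310.1981,   0.    , 257.9332],
       [  0.    , 310.1981, 187.2129],
       [  0.    ,   0.    ,   1.    ]]), 'hand_eye': array([[-0.    , -0.9654, -0.2606,  0.075 ],
       [ 1.    , -0.0001,  0.0003,  0.0006],
       [-0.0004, -0.2606,  0.9654, -0.2013],
       [ 0.    ,  0.    ,  0.    ,  1.    ]])}
[[-0.9356  0.353  -0.0009]
 [ 0.353   0.9356 -0.0018]
 [ 0.0002 -0.0019 -1.    ]] 0.1
```

View pics/top0.png

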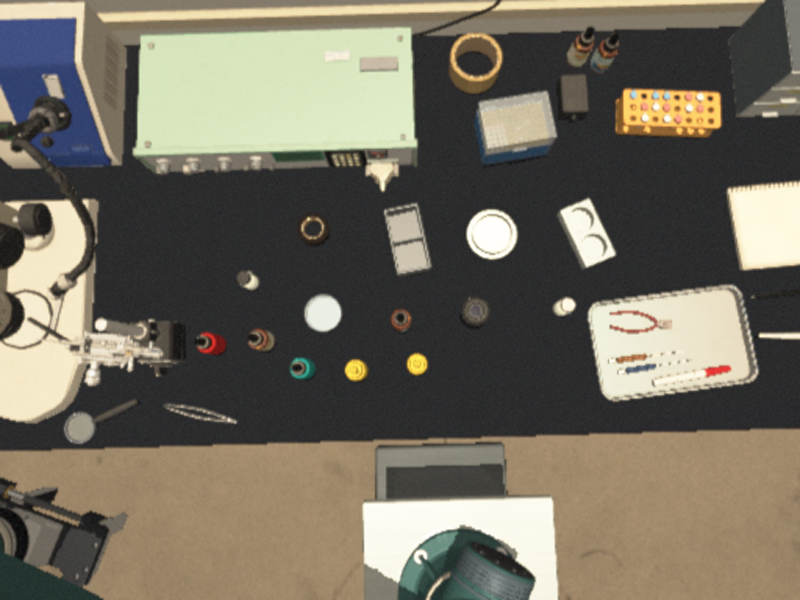

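View pics/scene0.png

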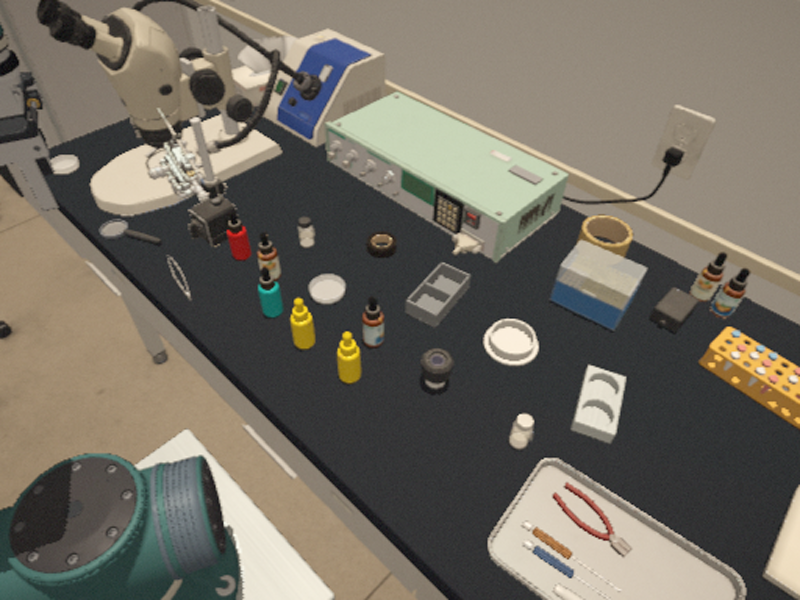

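The top view (800x600) shows:
- **Droppers:** (260,341) and (401,320), with red, teal and yellow look-alikes around them.
- **Vials:** (248,281) with the black cap and (564,306) with the white cap.
- **Eyepiece:** (475,312).
- **Targets:** box (408,240), cup (492,234), block (587,233).
- **Bystanders:** tape (313,229), dish (323,313).

I'll crop in closer for exact positions.

```bash
python3 - <<'E'
from rig import bot
import cv2
a=bot.grab_frame("top")[120:250,130:396]; cv2.imwrite("pics/topc.png",cv2.resize(a,None,fx=3,fy=3,interpolation=cv2.INTER_CUBIC))
b=bot.grab_frame("scene")[125:290,140:406]; cv2.imwrite("pics/scenec.png",cv2.resize(b,None,fx=3,fy=3,interpolation=cv2.INTER_CUBIC))
E
```

```text
(no output)
```

View pics/topc.png

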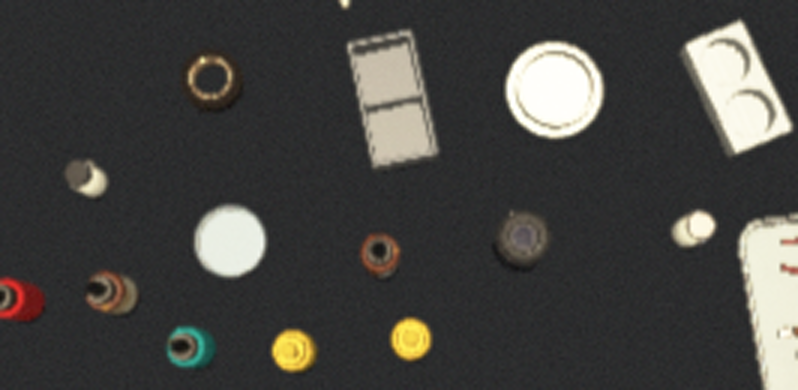

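View pics/scenec.png

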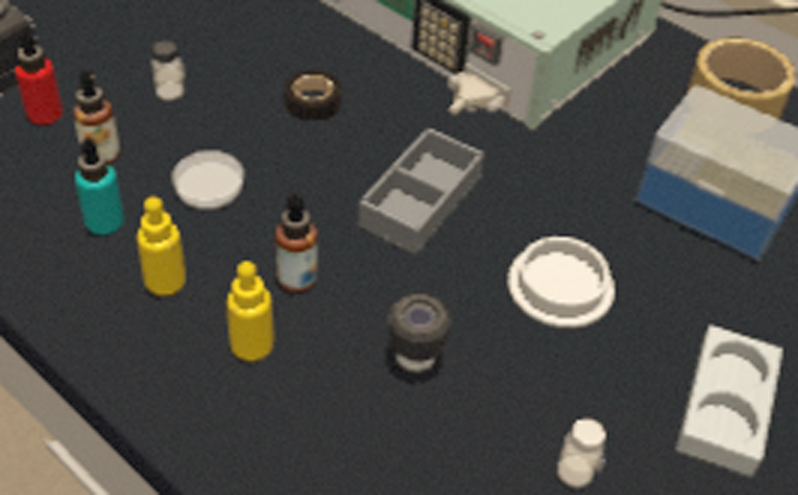

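The top crop shows:
- **Vials:** cap A (78,175), cap B (701,225).
- **Droppers:** tips (97,290) and (380,249).
- **Eyepiece:** top (524,236).
- **Box:** corners (347,42), (411,30), (438,154), (374,167).
- **Cup:** (554,90).
- **Block:** corners (683,48), (742,20), (791,130), (733,156).

The scene crop shows the same objects for cross-checking.

```bash
cat > h.py <<'E'
from rig import bot
import numpy as np, cv2
np.set_printoptions(precision=4,suppress=True)
def ray(K,T,u,v,z):
    d=T[:3,:3]@np.linalg.solve(K,[u,v,1.]); o=T[:3,3]
    return (o+d*(z-o[2])/d[2])[:2]
def px(n,u,v,z):
    m=bot.camera_model(n); return ray(m['K'],m['cam_to_world'],u,v,z)
def wpx(u,v,z,s):
    m=bot.camera_model('wrist'); T=np.eye(4);T[:3,:3]=s['tcp_rot'];T[:3,3]=s['tcp_pos']
    return ray(m['K'],T@m['hand_eye'],u,v,z)
E
python3 - <<'E'
from h import *
t=lambda u,v,z:px("top",130+u/3-.33,120+v/3-.33,z)
s=lambda u,v,z:px("scene",140+u/3-.33,125+v/3-.33,z)
for n,a,b,z in [("va",(78,175),(165,49),.056),("vb",(701,225),(589,431),.056),("d1",(97,290),(87,80),.1),("d2",(380,249),(295,204),.1),("eye",(524,236),(420,314),.055),("cup",(554,90),(562,281),.004),("dish",(230,240),(208,180),.01),("tape",(210,77),(313,88),.019)]:
    print(n,t(*a,z),s(*b,z))
B=np.array([t(u,v,.032) for u,v in [(347,42),(411,30),(438,154),(374,167)]])
C=np.array([t(u,v,.024) for u,v in [(683,48),(742,20),(791,130),(733,156)]])
B2=np.array([s(u,v,.032) for u,v in [(431,130),(483,155),(420,232),(361,208)]])
for P in(B,C,B2):
    print(P.mean(0),[np.linalg.norm(P[i]-P[i-1]) for i in range(4)], np.degrees(np.arctan2(*((P[0]+P[1]-P[2]-P[3])[::-1]))))
st=bot.get_state();print(st['tcp_pos'],st['grip_width'])
E
```

```text
va [0.5255 0.3477] [0.5265 0.3454]
vb [ 0.4663 -0.1914] [ 0.4662 -0.1922]
d1 [0.4216 0.319 ] [0.4193 0.3139]
d2 [0.4488 0.0856] [0.4441 0.0805]
eye [ 0.4612 -0.0383] [ 0.4604 -0.0392]
cup [ 0.6016 -0.0774] [ 0.604  -0.0775]
dish [0.47   0.2223] [0.4672 0.2197]
tape [0.6193 0.2381] [0.6174 0.2358]
[0.592 0.072] [np.float64(0.11749297490141217), np.float64(0.059039188139963256), np.float64(0.11672668540632951), np.float64(0.05831904073801881)] 10.397072334633883
[ 0.5938 -0.2404] [np.float64(0.10818662280337028), np.float64(0.06070445467527906), np.float64(0.10991526571308143), np.float64(0.058212678930838695)] 20.294075431390667
[0.5898 0.0676] [np.float64(0.11969039039528864), np.float64(0.05572184850992994), np.float64(0.11285812309041404), np.float64(0.05650569936065194)] 10.969329754637995
[0.194  0.5143 0.1828] 0.09402075580651666
```

```bash
python3 -m pendant '{"linear":[[0,0,0],[0,0,0],[0,0,0],[-2.9,-2.8,-1],[-2.9,-2.8,-1],[-2.9,-2.8,-1],[-2.9,-2.8,-1],[-2.9,-2.8,-1],[-2.9,-2.8,-1],[-2.9,-2.8,-1]],"angular":[[0,0,-7],[0,0,-7],[0,0,-6.7],[0,0,0],[0,0,0],[0,0,0],[0,0,0],[0,0,0],[0,0,0],[0,0,0]],"grip":[-0.2,-0.2,-0.2,-0.2,-0.2,-0.2,-0.2,-0.2,-0.2,-0.2]}' 15; python3 - <<'E'
from h import *
s=bot.get_state(); im=bot.grab_frame("wrist"); print(s['tcp_pos'],s['tcp_rot'],s['time_s'],s['grip_width'])
cv2.imwrite("pics/w1.png",cv2.resize(im,None,fx=1.5,fy=1.5,interpolation=cv2.INTER_CUBIC))
E
```

```text
time_s: 1.2
tcp_pos: [0.3981, 0.3173, 0.2539]
tcp_rot: [[-1.0, -0.001, -0.0], [-0.001, 1.0, 0.0], [0.0, 0.0, -1.0]]
wrist_force: [0.1, 1.0, 0.1]
grip_width: 0.0564
grip_force: 0.0
[0.3981 0.3173 0.2539] [[-1.     -0.0005 -0.    ]
 [-0.0005  1.      0.0001]
 [ 0.      0.0001 -1.    ]] 1.2 0.0564424581033692
```

View pics/w1.png

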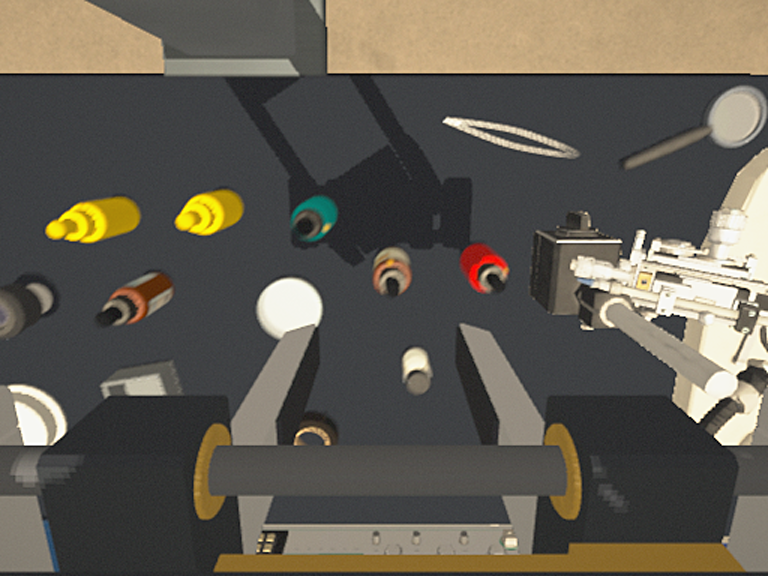

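The wrist view shows the d1 tip at (392,289), the vial_a cap at (418,381), the d2 tip at (104,318), and the red look-alike base at about (482,258).

```bash
python3 - <<'E'
from h import *
s=bot.get_state(); w=lambda u,v,z:wpx(u/1.5-.2,v/1.5-.2,z,s)
print(w(392,289,.1),w(392,258,0.01),w(418,381,.056),w(415,358,.01),w(104,318,.1),w(493,279,.1))
E
```

```text
[0.432  0.3171] [0.4268 0.3179] [0.536  0.3418] [0.5336 0.3415] [0.4553 0.0829] [0.4241 0.3973]
```

```bash
python3 -m pendant '{"linear":[[-2.6,0.5,2],[-2.6,0.5,2],[-2.6,0.6,2],[-2.6,0.5,2],[-2.8,0.6,2],[0,0,0],[0,0,0],[0,0,0],[0,0,0],[0,0,0]],"angular":[[0,0,0],[0,0,0],[0,0,0],[0,0,0],[0,0,0],[0,0,0],[0,0,0],[0,0,0],[0,0,0],[0,0,0]],"grip":[-0.2,-0.2,-0.2,-0.2,-0.2,-0.2,-0.2,-0.2,-0.2,-0.2]}'; python3 - <<'E'
from h import *
s=bot.get_state(); im=bot.grab_frame("wrist"); print(s['tcp_pos'],s['time_s'])
cv2.imwrite("pics/w2.png",cv2.resize(im,None,fx=1.5,fy=1.5,interpolation=cv2.INTER_CUBIC))
E
```

```text
time_s: 2.25
tcp_pos: [0.529, 0.3462, 0.1555]
tcp_rot: [[-1.0, -0.001, 0.002], [-0.001, 1.0, 0.001], [-0.002, 0.001, -1.0]]
wrist_force: [-0.4, 0.2, -0.5]
grip_width: 0.0564
grip_force: 0.0
[0.529  0.3462 0.1555] 2.25
```

View pics/w2.png

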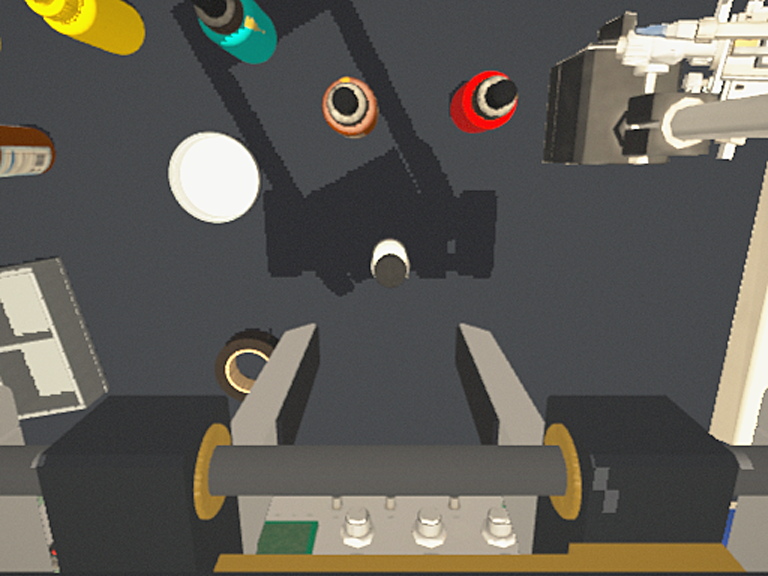

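Here the vial_a cap is at (390,268), its base at about (389,254), the d1 tip at (350,101), and the finger tips straddle column 388.

```bash
python3 - <<'E'
from h import *
s=bot.get_state(); w=lambda u,v,z:wpx(u/1.5-.2,v/1.5-.2,z,s)
print(w(390,269,.056),w(389,256,0.01),w(350,101,.1),w(214,177,.007),s['joint_positions'])
E
```

```text
[0.5273 0.3485] [0.5283 0.3481] [0.4272 0.3272] [0.4699 0.2197] [ 28.0498  15.7821  69.2448   0.0055  94.8341 -62.0068]
```

```bash
python3 -m pendant '{"linear":[[0.2,0.2,2.6],[0,0,2.6],[0,0,2.6],[0,0,2.6],[0,0,2.2],[0,0,0.6],[0,0,0],[0,0,0],[0,0,0],[0,0,0]],"angular":[[0,0,0],[0,0,0],[0,0,0],[0,0,0],[0,0,0],[0,0,0],[0,0,0],[0,0,0],[0,0,0],[0,0,0]],"grip":[-0.2,-0.2,-0.2,-0.2,-0.2,-0.2,-0.2,1,1,1]}' 15;  python3 -m pendant '{"linear":[[0,0,0],[0,0,0],[0,0,0],[0,0,0],[0,0,-1],[0,0,-3],[0,0,-3],[0,0,-3],[0,0,-3],[0,0,-1]],"angular":[[0,0,0],[0,0,0],[0,0,0],[0,0,0],[0,0,0],[0,0,0],[0,0,0],[0,0,0],[0,0,0],[0,0,0]],"grip":[1,1,1,1,1,1,1,1,1,1]}'
```

```text
time_s: 3.3
tcp_pos: [0.5282, 0.3483, 0.0233]
tcp_rot: [[-1.0, -0.0, 0.003], [-0.0, 1.0, 0.001], [-0.003, 0.001, -1.0]]
wrist_force: [0.6, 0.6, -0.0]
grip_width: 0.0362
grip_force: 0.0
time_s: 4.3
tcp_pos: [0.5288, 0.3486, 0.1664]
tcp_rot: [[-1.0, -0.001, 0.006], [-0.001, 1.0, 0.003], [-0.006, 0.003, -1.0]]
wrist_force: [0.5, 0.9, 0.4]
grip_width: 0.0215
grip_force: 15.0
```

Width is 21.5 mm, which looks like the cap rather than the body, so I'll check.

```bash
python3 - <<'E'
from h import *
a=bot.grab_frame("wrist")[150:330,130:390]; b=bot.grab_frame("scene")[100:220,150:300]
cv2.imwrite("pics/w3.png",np.hstack([cv2.resize(a,(390,270)),cv2.resize(b,(338,270),interpolation=cv2.INTER_CUBIC)]))
print(bot.get_state()['grip_width'])
E
```

```text
0.020418967776722613
```

View pics/w3.png

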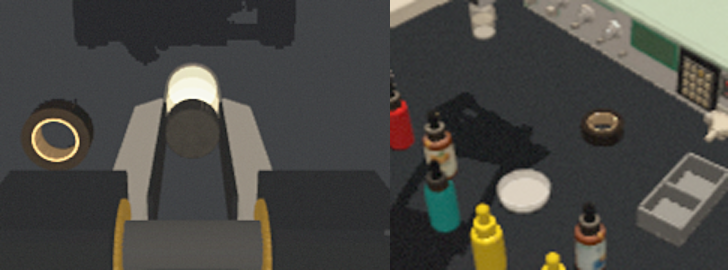

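The vial is pinched at the front edge of the pads and creeping out toward −x, so I'm setting it back down at once.

```bash
python3 -m pendant '{"linear":[[0,0,3.5],[0,0,4],[0,0,3.5],[0,0,2.3],[0,0,0.8],[0,0,0],[0,0,0],[0,0,0],[0,0,0],[0,0,0]],"angular":[[0,0,0],[0,0,0],[0,0,0],[0,0,0],[0,0,0],[0,0,0],[0,0,0],[0,0,0],[0,0,0],[0,0,0]],"grip":[1,1,1,1,1,1,1,-0.2,-0.2,-0.2]}'; python3 - <<'E'
from h import *
a=bot.grab_frame("wrist")[150:330,130:390]; b=bot.grab_frame("scene")[100:220,150:300];print(bot.get_state()['tcp_pos'],bot.get_state()['grip_width'])
cv2.imwrite("pics/w4.png",np.hstack([cv2.resize(a,(390,270)),cv2.resize(b,(338,270),interpolation=cv2.INTER_CUBIC)]))
E
```

```text
time_s: 5.4
tcp_pos: [0.5269, 0.3477, 0.0198]
tcp_rot: [[-1.0, -0.0, -0.001], [-0.0, 1.0, -0.0], [0.001, -0.0, -1.0]]
wrist_force: [0.5, -0.3, 0.7]
grip_width: 0.042
grip_force: 0.0
[0.5271 0.3478 0.0202] 0.05051887710355911
```

View pics/w4.png

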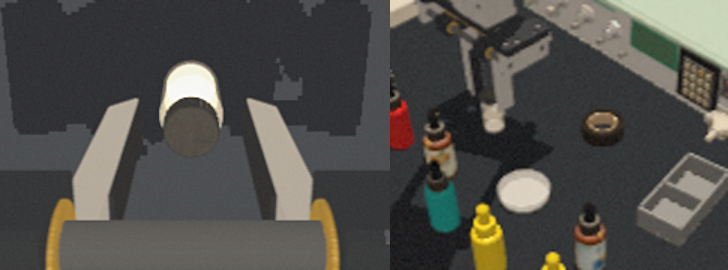

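```bash
python3 - <<'E'
from h import *
s=bot.get_state(); print(s['tcp_pos'],wpx(257.3,234.7,.056,s),wpx(257.3,150+90/1.5,.01,s))
m=bot.camera_model('wrist');H=np.linalg.inv(m['hand_eye'])
for p in [(0,0,0,1),(0,0,-.019,1),(0,.025,0,1),(-.008,.025,0,1),(.008,.025,0,1)]:
    q=m['K']@(H@np.array(p))[:3];q=q[:2]/q[2];print(p,q,(q-[130,150])*1.5)
E
```

```text
[0.5271 0.3478 0.0202] [0.5253 0.3478] [0.5264 0.3477]
(0, 0, 0, 1) [257.3756 215.8711] [191.0633  98.8066]
(0, 0, -0.019, 1) [257.3353 226.4211] [191.003  114.6317]
(0, 0.025, 0, 1) [293.64   215.8659] [245.46    98.7989]
(-0.008, 0.025, 0, 1) [293.2951 226.6841] [244.9426 115.0261]
(0.008, 0.025, 0, 1) [293.9917 204.8346] [245.9876  82.2519]
```

The vial is upright and the camera puts it within about 2 mm of the grip centre, so the pads probably just closed on the cap. I'll centre and regrip slightly lower to confirm.

```bash
python3 -m pendant '{"linear":[[0.2,0,0.1],[0,0,0],[0,0,0],[0,0,0],[0,0,0],[0,0,0],[0,0,0],[0,0,0],[0,0,-1],[0,0,-1]],"angular":[[0,0,0],[0,0,0],[0,0,0],[0,0,0],[0,0,0],[0,0,0],[0,0,0],[0,0,0],[0,0,0],[0,0,0]],"grip":[-0.2,-0.2,1,1,1,1,1,1,1,1]}'; python3 - <<'E'
from h import *
a=bot.grab_frame("wrist")[170:290,180:330];print(bot.get_state()['grip_width'])
cv2.imwrite("pics/w5.png",cv2.resize(a,None,fx=4,fy=4,interpolation=cv2.INTER_CUBIC));print(bot.get_state()['grip_width'])
E
```

```text
time_s: 6.5
tcp_pos: [0.5251, 0.3477, 0.04]
tcp_rot: [[-1.0, -0.0, -0.001], [-0.0, 1.0, -0.0], [0.001, -0.0, -1.0]]
wrist_force: [-0.9, -0.5, -0.6]
grip_width: 0.0215
grip_force: 13.7
0.02175192619353896
0.02175192619353896
```

View pics/w5.png

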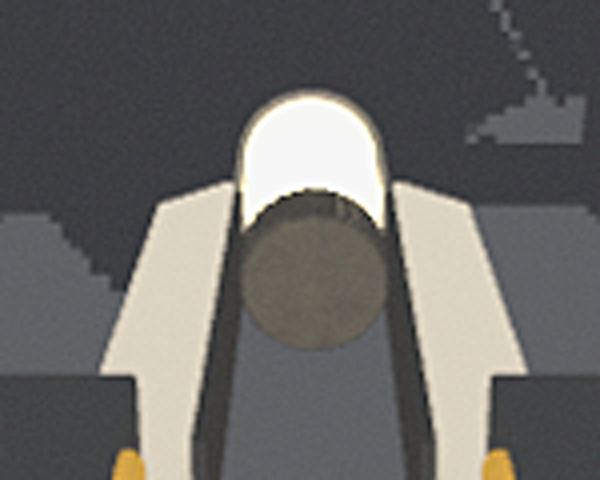

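The pads are closed symmetrically on the cap (columns 243–387). The grip is firm, so I'll carry vial_a to the far well.

```bash
python3 -m pendant '{"linear":[[0,0,-3],[0,0,-4],[0,-1,-4],[-0.5,-2.6,-1],[-0.6,-3.6,0],[-0.6,-3.6,0],[-0.6,-3.6,0],[-0.6,-3.6,0],[-0.6,-3.6,0],[-0.6,-3.6,0]],"angular":[[0,0,0],[0,0,0],[0,0,0],[0,0,0],[0,0,0],[0,0,0],[0,0,0],[0,0,0],[0,0,0],[0,0,0]],"grip":[1,1,1,1,1,1,1,1,1,1]}' 20; python3 -m pendant '{"linear":[[-0.6,-3.6,0],[-0.6,-3.6,0],[-0.6,-3.6,0],[-0.6,-3.6,0],[-0.6,-3.6,0],[-0.6,-3.6,0],[-0.6,-3.6,0],[-0.6,-3.6,0],[-0.4,-3,0],[0,-0.9,0]],"angular":[[0,0,0],[0,0,0],[0,0,0],[0,0,0],[0,0,0],[0,0,0],[0,0,0],[0,0,0],[0,0,0],[0,0,0]],"grip":[1,1,1,1,1,1,1,1,1,1]}';python3 -m pendant '{"linear":[[0,0,2],[0,0,2],[0,0,2],[0,0,2],[0,0,0],[0,0,0],[0,0,0],[0,0,0],[0,0,0],[0,0,0]],"angular":[[0,0,0],[0,0,0],[0,0,0],[0,0,0],[0,0,0],[0,0,0],[0,0,0],[0,0,0],[0,0,0],[0,0,0]],"grip":[1,1,1,1,1,1,1,1,1,1]}'; python3 - <<'E'
from h import *
s=bot.get_state(); im=bot.grab_frame("wrist"); print(s['tcp_pos'],s['joint_positions'])
cv2.imwrite("pics/w6.png",cv2.resize(im,None,fx=1.5,fy=1.5,interpolation=cv2.INTER_CUBIC))
E
```

```text
time_s: 7.55
tcp_pos: [0.5668, 0.0944, 0.1607]
tcp_rot: [[-1.0, -0.001, 0.002], [-0.001, 1.0, 0.0], [-0.002, 0.0, -1.0]]
wrist_force: [0.4, -0.2, -0.1]
grip_width: 0.0212
grip_force: 18.5
time_s: 8.55
tcp_pos: [0.6186, -0.2344, 0.1598]
tcp_rot: [[-1.0, 0.003, 0.001], [0.003, 1.0, -0.001], [-0.001, -0.001, -1.0]]
wrist_force: [-0.3, 1.0, 0.1]
grip_width: 0.0216
grip_force: 18.5
time_s: 9.55
tcp_pos: [0.6188, -0.2313, 0.0803]
tcp_rot: [[-1.0, -0.0, 0.001], [-0.0, 1.0, -0.0], [-0.001, -0.0, -1.0]]
wrist_force: [0.3, -0.1, -0.3]
grip_width: 0.0212
grip_force: 18.5
[ 0.6188 -0.2313  0.0803] [ -25.4136   21.139    70.9112    0.0072   87.8831 -115.4389]
```

View pics/w6.png

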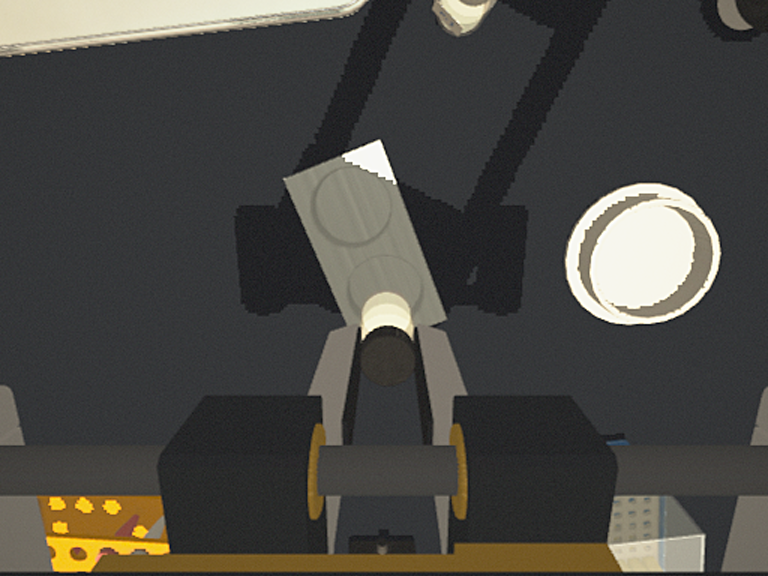

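Near well centre is at (352,206) and the far well, partly hidden, at about (385,292). The cup rim is at about (642,254) and the held cap at (387,358).

```bash
python3 - <<'E'
from h import *
s=bot.get_state(); w=lambda u,v,z:wpx(u/1.5-.2,v/1.5-.2,z,s)
C=np.array([w(u,v,.024) for u,v in [(284,179),(380,140),(446,319),(350,360)]])
print(w(352,206,.024),w(385,292,.024),"held",w(387,358,.117),w(386,318,.061),"cup",w(642,254,.002),w(650,253,.022))
print(C)
E
```

```text
[ 0.5708 -0.2503] [ 0.62   -0.2322] held [ 0.6188 -0.231 ] [ 0.6226 -0.2315] cup [ 0.6022 -0.0749] [ 0.5974 -0.0816]
[[ 0.5563 -0.2867]
 [ 0.5361 -0.2348]
 [ 0.6365 -0.1964]
 [ 0.6626 -0.2532]]
```

Well aligned, so lower, release and rise.

```bash
python3 -m pendant '{"linear":[[0,0,2],[0,0,1.5],[0,0,1],[0,0,0.7],[0,0,0.2],[0,0,0],[0,0,0],[0,0,0],[0,0,0],[0,0,0]],"angular":[[0,0,0],[0,0,0],[0,0,0],[0,0,0],[0,0,0],[0,0,0],[0,0,0],[0,0,0],[0,0,0],[0,0,0]],"grip":[1,1,1,1,1,1,1,0.2,-0.2,-0.2]}'; python3 -m pendant '{"linear":[[0,0,0],[0,0,-2],[0,0,-3],[0,0,-3],[0,0,-3],[2,1,-2],[3,1,0],[4,1,0],[4,1,0],[2,0,0]],"angular":[[0,0,0],[0,0,0],[0,0,0],[0,0,0],[0,0,0],[0,0,0],[0,0,0],[0,0,0],[0,0,0],[0,0,0]],"grip":[-0.2,-0.2,-0.2,-0.2,-0.2,-0.2,-0.2,-0.2,-0.2,-0.2]}'; python3 - <<'E'
from h import *
s=bot.get_state(); im=bot.grab_frame("wrist"); print(s['tcp_pos'],s['joint_positions'])
cv2.imwrite("pics/w7.png",cv2.resize(im,None,fx=1.5,fy=1.5,interpolation=cv2.INTER_CUBIC))
E
```

```text
time_s: 10.6
tcp_pos: [0.6186, -0.2312, 0.0257]
tcp_rot: [[-1.0, -0.0, 0.0], [-0.0, 1.0, -0.0], [-0.0, -0.0, -1.0]]
wrist_force: [0.6, -0.8, -0.0]
grip_width: 0.0421
grip_force: 0.0
time_s: 11.6
tcp_pos: [0.466, -0.19, 0.1558]
tcp_rot: [[-1.0, -0.001, -0.0], [-0.001, 1.0, 0.0], [0.0, 0.0, -1.0]]
wrist_force: [1.1, 0.1, 0.5]
grip_width: 0.0562
grip_force: 0.0
[ 0.466  -0.19    0.1558] [ -28.643    -0.552    87.4166    0.0051   93.1577 -118.7004]
```

View pics/w7.png

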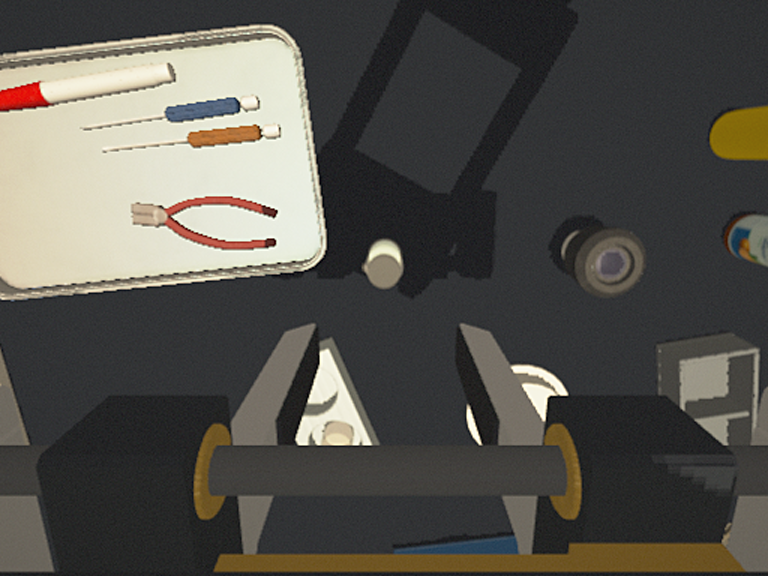

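Vial_a stands in the far well. The vial_b cap is at (386,269), the tray edge at about (325,255), and the eyepiece top at (610,262).

```bash
python3 - <<'E'
from h import *
s=bot.get_state(); w=lambda u,v,z:wpx(u/1.5-.2,v/1.5-.2,z,s)
print(w(386,269,.056),w(383,255,.01),"tray",w(325,255,.01),"eye",w(611,262,.055),w(756,240,.04))
E
```

```text
[ 0.4625 -0.191 ] [ 0.4626 -0.1934] tray [ 0.4626 -0.2376] eye [ 0.458  -0.0411] [0.4458 0.0644]
```

```bash
python3 -m pendant '{"linear":[[0.25,-0.15,1],[0,0,3],[0,0,3],[0,0,3],[0,0,2.4],[0,0,1.2],[0,0,0],[0,0,0],[0,0,0],[0,0,0]],"angular":[[0,0,0],[0,0,0],[0,0,0],[0,0,0],[0,0,0],[0,0,0],[0,0,0],[0,0,0],[0,0,0],[0,0,0]],"grip":[0.05,0.05,0.05,0.05,0.05,0.05,0.05,1,1,1]}' 20;  python3 -m pendant '{"linear":[[0,0,0],[0,0,0],[0,0,-1],[0,0,-3],[0,0,-4],[-2.5,-1,-3],[-3,-2,0],[-3,-2,0],[-2,-0.8,0],[0,0,0]],"angular":[[0,0,0],[0,0,0],[0,0,0],[0,0,0],[0,0,0],[0,0,0],[0,0,0],[0,0,0],[0,0,0],[0,0,0]],"grip":[1,1,1,1,1,1,1,1,1,1]}'
```

```text
time_s: 12.65
tcp_pos: [0.4672, -0.1934, 0.0211]
tcp_rot: [[-1.0, -0.001, 0.003], [-0.001, 1.0, -0.001], [-0.003, -0.001, -1.0]]
wrist_force: [-0.0, -0.2, -1.2]
grip_width: 0.0241
grip_force: 0.1
time_s: 13.65
tcp_pos: [0.5724, -0.2516, 0.1287]
tcp_rot: [[-1.0, -0.0, -0.001], [-0.0, 1.0, 0.0], [0.001, 0.0, -1.0]]
wrist_force: [0.1, -0.1, -0.6]
grip_width: 0.0208
grip_force: 19.8
```

```bash
python3 -m pendant '{"linear":[[0,0,2],[0,0,2],[0,0,1],[0,0,0],[0,0,0],[0,0,0],[0,0,0],[0,0,0],[0,0,0],[0,0,0]],"angular":[[0,0,0],[0,0,0],[0,0,0],[0,0,0],[0,0,0],[0,0,0],[0,0,0],[0,0,0],[0,0,0],[0,0,0]],"grip":[1,1,1,1,1,1,1,1,1,1]}'; python3 - <<'E'
from h import *
s=bot.get_state(); im=bot.grab_frame("wrist"); print(s['tcp_pos'],s['grip_width'])
# held cap: circle search near the expected place
g=cv2.medianBlur(cv2.cvtColor(im,cv2.COLOR_BGR2GRAY),3)[205:275,220:295]
c=cv2.HoughCircles(g,cv2.HOUGH_GRADIENT,1,10,param1=80,param2=12,minRadius=13,maxRadius=22)
print(c[0][:4]+[220,205,0] if c is not None else None)
cv2.imwrite("pics/w8.png",cv2.resize(im[80:300,150:330],None,fx=2.7,fy=2.7,interpolation=cv2.INTER_CUBIC))
for q in c[0][:4]: print(wpx(q[0]+220,q[1]+205,s['tcp_pos'][2]+.0365,s))
E
```

```text
time_s: 14.65
tcp_pos: [0.5711, -0.2507, 0.0797]
tcp_rot: [[-1.0, -0.0, 0.0], [-0.0, 1.0, -0.0], [-0.0, -0.0, -1.0]]
wrist_force: [0.3, -0.1, -1.0]
grip_width: 0.0213
grip_force: 19.8
[ 0.5711 -0.2507  0.0797] 0.02129584910614641
[[256.5 233.5  20.3]]
[ 0.5683 -0.2512]
```

```bash
python3 -m pendant '{"linear":[[-0.1,0.1,2],[0,0,1.5],[0,0,1],[0,0,0.7],[0,0,0.2],[0,0,0],[0,0,0],[0,0,0],[0,0,0],[0,0,0]],"angular":[[0,0,0],[0,0,0],[0,0,0],[0,0,0],[0,0,0],[0,0,0],[0,0,0],[0,0,0],[0,0,0],[0,0,0]],"grip":[1,1,1,1,1,1,1,0.2,0,0]}'; python3 -m pendant '{"linear":[[0,0,0],[0,0,-2],[0,0,-3],[0,0,-4],[1,2,-3],[2,4,0],[2.3,4.2,0],[2.3,4.2,0],[2.3,4.2,0],[1.4,2.5,0]],"angular":[[0,0,0],[0,0,0],[0,0,0],[0,0,0],[0,0,0],[0,0,0],[0,0,0],[0,0,0],[0,0,0],[0,0,0]],"grip":[0,0,0,0,0,-0.6,-0.6,-0.6,-0.6,-0.6]}'; python3 -m pendant '{"linear":[[0,0,0],[0,0,0],[0,0,0],[0,0,0],[0,0,0],[0,0,0],[0,0,0],[0,0,0],[0,0,0],[0,0,0]],"angular":[[0,0,0],[0,0,0],[0,0,0],[0,0,0],[0,0,0],[0,0,0],[0,0,0],[0,0,0],[0,0,0],[0,0,0]],"grip":[-0.6,-0.6,-0.6,-0.6,-0.6,-0.6,-0.6,-0.6,-0.6,-0.6]}'; python3 - <<'E'
from h import *
s=bot.get_state(); im=bot.grab_frame("wrist"); print(s['tcp_pos'])
t=bot.grab_frame("top")[130:195,330:400]
cv2.imwrite("pics/w9.png",np.hstack([cv2.resize(im[100:340],(512,240)),cv2.resize(t,(258,240),interpolation=cv2.INTER_CUBIC)]))
E
```

```text
time_s: 15.7
tcp_pos: [0.5719, -0.2498, 0.0251]
tcp_rot: [[-1.0, -0.0, -0.0], [-0.0, 1.0, 0.0], [0.0, 0.0, -1.0]]
wrist_force: [-0.0, 0.6, 0.2]
grip_width: 0.042
grip_force: 0.0
time_s: 16.7
tcp_pos: [0.4573, -0.0364, 0.1456]
tcp_rot: [[-1.0, -0.002, 0.0], [-0.002, 1.0, 0.001], [-0.0, 0.001, -1.0]]
wrist_force: [0.1, 0.3, 0.7]
grip_width: 0.0748
grip_force: 0.0
time_s: 17.7
tcp_pos: [0.459, -0.0387, 0.1456]
tcp_rot: [[-1.0, -0.001, 0.0], [-0.001, 1.0, 0.0], [-0.0, 0.0, -1.0]]
wrist_force: [0.4, -0.0, 0.8]
grip_width: 0.075
grip_force: 0.0
[ 0.459  -0.0387  0.1456]
```

View pics/w9.png

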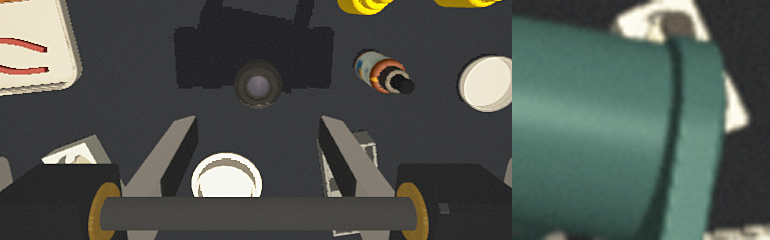

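The eyepiece top is at wrist pixel (258,185), the d2 bulb tip at (405,186). The block is partly visible at the left edge.

```bash
python3 - <<'E'
from h import *
s=bot.get_state(); print(wpx(258,185.5,.055,s),wpx(405,186,.1,s),wpx(360,161,.01,s))
E
```

```text
[ 0.4612 -0.0382] [0.4497 0.0828] [0.4452 0.074 ]
```

```bash
python3 -m pendant '{"linear":[[-0.15,0,2],[0,0,3],[0,0,3],[0,0,2.5],[0,0,1.3],[0,0,0.55],[0,0,0],[0,0,0],[0,0,0],[0,0,0]],"angular":[[0,0,0],[0,0,0],[0,0,0],[0,0,0],[0,0,0],[0,0,0],[0,0,0],[0,0,0],[0,0,0],[0,0,0]],"grip":[-0.6,-0.6,-0.6,-0.6,-0.6,-0.6,-0.6,1,1,1]}' 30;  python3 -m pendant '{"linear":[[0,0,0],[0,0,0],[0,0,-1],[0,0,-3],[0,0,-3],[-2,-0.5,-3],[-3.5,-1,0],[-3.5,-1,0],[-3.5,-1,0],[-1.65,-0.35,0]],"angular":[[0,0,0],[0,0,0],[0,0,0],[0,0,0],[0,0,0],[0,0,0],[0,0,0],[0,0,0],[0,0,0],[0,0,0]],"grip":[1,1,1,1,1,1,1,1,1,1]}'; python3 -m pendant '{"linear":[[0,0,0],[0,0,0],[0,0,0],[0,0,1],[0,0,1.5],[0,0,0],[0,0,0],[0,0,0],[0,0,0],[0,0,0]],"angular":[[0,0,0],[0,0,0],[0,0,0],[0,0,0],[0,0,0],[0,0,0],[0,0,0],[0,0,0],[0,0,0],[0,0,0]],"grip":[1,1,1,1,1,1,1,1,1,1]}'
```

```text
time_s: 18.8
tcp_pos: [0.4613, -0.0389, 0.0232]
tcp_rot: [[-1.0, -0.001, 0.002], [-0.001, 1.0, -0.0], [-0.002, -0.0, -1.0]]
wrist_force: [0.3, -0.2, 0.4]
grip_width: 0.0545
grip_force: 0.0
time_s: 19.8
tcp_pos: [0.604, -0.0781, 0.1217]
tcp_rot: [[-1.0, 0.0, 0.0], [0.0, 1.0, -0.0], [-0.0, -0.0, -1.0]]
wrist_force: [0.1, 0.6, -1.1]
grip_width: 0.0459
grip_force: 30.0
time_s: 20.8
tcp_pos: [0.6023, -0.0773, 0.0976]
tcp_rot: [[-1.0, -0.001, 0.001], [-0.001, 1.0, -0.0], [-0.001, -0.0, -1.0]]
wrist_force: [-0.7, 0.1, -1.4]
grip_width: 0.0455
grip_force: 30.0
```

```bash
python3 -m pendant '{"linear":[[0,0,2],[0,0,2],[0,0,1.5],[0,0,1],[0,0,0.5],[0,0,0],[0,0,0],[0,0,0],[0,0,0],[0,0,0]],"angular":[[0,0,0],[0,0,0],[0,0,0],[0,0,0],[0,0,0],[0,0,0],[0,0,0],[0,0,0],[0,0,0],[0,0,0]],"grip":[1,1,1,1,1,1,1,-0.5,-0.5,-0.5]}'; python3 -m pendant '{"linear":[[0,0,0],[0,0,-2],[0,0,-3],[0,0,-4],[0.5,0.5,-4],[3,3.1,0],[3,3.1,0],[3,3.1,0],[3,3.1,0],[3,3.1,0]],"angular":[[0,0,0],[0,0,0],[0,0,0],[0,0,0],[0,0,0],[0,0,0],[0,0,0],[0,0,0],[0,0,0],[0,0,0]],"grip":[-0.5,-0.5,-0.5,-0.5,-0.2,-0.2,-0.2,-0.2,-0.2,-0.2]}'; python3 -m pendant '{"linear":[[0,0,0],[0,0,0],[0,0,0],[0,0,0],[0,0,0],[0,0,0],[0,0,0],[0,0,0],[0,0,0],[0,0,0]],"angular":[[0,0,0],[0,0,0],[0,0,0],[0,0,0],[0,0,0],[0,0,0],[0,0,0],[0,0,0],[0,0,0],[0,0,0]],"grip":[-0.2,-0.2,-0.2,-0.2,-0.2,-0.2,-0.2,-0.2,-0.2,-0.2]}'; python3 - <<'E'
from h import *
s=bot.get_state(); im=bot.grab_frame("wrist"); print(s['tcp_pos'])
cv2.imwrite("pics/w10.png",cv2.resize(im,None,fx=1.5,fy=1.5,interpolation=cv2.INTER_CUBIC))
E
```

```text
time_s: 21.8
tcp_pos: [0.6021, -0.0772, 0.0273]
tcp_rot: [[-1.0, -0.0, 0.001], [-0.0, 1.0, -0.0], [-0.001, -0.0, -1.0]]
wrist_force: [-0.5, -0.0, 0.1]
grip_width: 0.0664
grip_force: 0.0
time_s: 22.8
tcp_pos: [0.4456, 0.0837, 0.1572]
tcp_rot: [[-1.0, 0.0, 0.001], [0.0, 1.0, 0.0], [-0.001, 0.0, -1.0]]
wrist_force: [0.3, 1.3, -0.3]
grip_width: 0.0562
grip_force: 0.0
time_s: 23.8
tcp_pos: [0.4469, 0.0827, 0.1571]
tcp_rot: [[-1.0, -0.001, 0.0], [-0.001, 1.0, 0.0], [-0.0, 0.0, -1.0]]
wrist_force: [0.5, -0.2, -0.2]
grip_width: 0.0567
grip_force: 0.0
[0.4469 0.0827 0.1571]
```

View pics/w10.png

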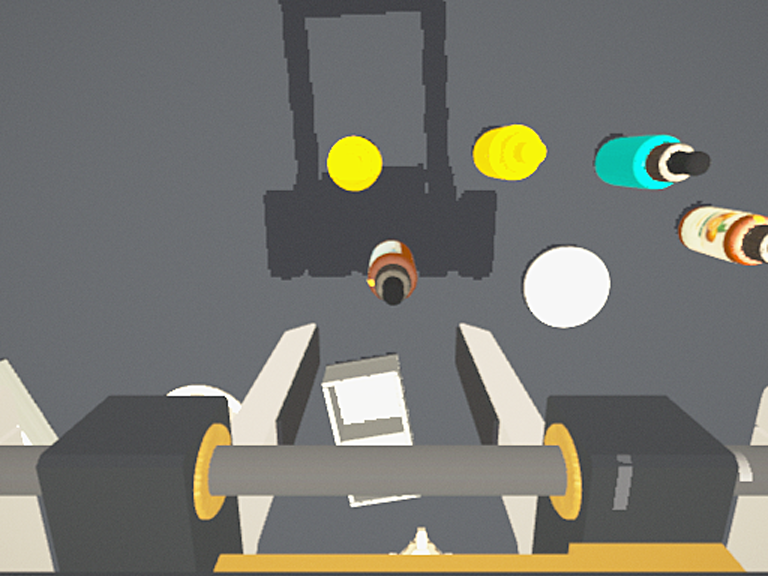

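d2: bulb tip at (394,293), collar (392,285), base about (389,256). The box is at (324–418, 380–505).

```bash
python3 - <<'E'
from h import *
s=bot.get_state(); w=lambda u,v,z:wpx(u/1.5-.2,v/1.5-.2,z,s)
print(w(394,292,.1),w(392,285,.08),w(389,256,.005),w(324,381,.032),w(399,373,.032),w(352,505,.032),w(418,494,.032))
E
```

```text
[0.4484 0.0871] [0.4497 0.0862] [0.4473 0.0846] [0.54   0.0345] [0.5332 0.0923] [0.6539 0.0539] [0.643  0.1088]
```

```bash
python3 -m pendant '{"linear":[[-0.15,0.3,1],[0,0,2.5],[0,0,3],[0,0,3],[0,0,2],[0,0,1],[0,0,0],[0,0,0],[0,0,0],[0,0,0]],"angular":[[0,0,0],[0,0,0],[0,0,0],[0,0,0],[0,0,0],[0,0,0],[0,0,0],[0,0,0],[0,0,0],[0,0,0]],"grip":[-0.2,-0.2,-0.2,-0.2,-0.2,-0.2,-0.2,1,1,1]}' 25;  python3 -m pendant '{"linear":[[0,0,0],[0,0,0],[0,0,-1],[0,0,-3],[0,0,-3],[-2,-0.1,-2],[-3.5,-0.2,0],[-4,-0.2,0],[-4,-0.2,0],[-3.5,-0.15,0]],"angular":[[0,0,0],[0,0,0],[0,0,0],[0,0,0],[0,0,0],[0,0,0],[0,0,0],[0,0,0],[0,0,0],[0,0,0]],"grip":[1,1,1,1,1,1,1,1,1,1]}'; python3 -m pendant '{"linear":[[0,0,0],[0,0,0],[0,0,1],[0,0,1],[0,0,0],[0,0,0],[0,0,0],[0,0,0],[0,0,0],[0,0,0]],"angular":[[0,0,0],[0,0,0],[0,0,0],[0,0,0],[0,0,0],[0,0,0],[0,0,0],[0,0,0],[0,0,0],[0,0,0]],"grip":[1,1,1,1,1,1,1,1,1,1]}'
```

```text
time_s: 24.85
tcp_pos: [0.4495, 0.0859, 0.0334]
tcp_rot: [[-1.0, -0.001, 0.003], [-0.001, 1.0, 0.0], [-0.003, 0.0, -1.0]]
wrist_force: [0.2, 0.2, -0.3]
grip_width: 0.0361
grip_force: 0.0
time_s: 25.85
tcp_pos: [0.6199, 0.077, 0.1221]
tcp_rot: [[-1.0, -0.0, -0.0], [-0.0, 1.0, -0.0], [0.0, -0.0, -1.0]]
wrist_force: [-0.2, -0.0, -0.8]
grip_width: 0.0303
grip_force: 25.0
time_s: 26.85
tcp_pos: [0.6186, 0.0773, 0.1024]
tcp_rot: [[-1.0, -0.001, 0.001], [-0.001, 1.0, 0.0], [-0.001, 0.0, -1.0]]
wrist_force: [0.3, -0.4, -1.0]
grip_width: 0.0299
grip_force: 25.0
```

```bash
python3 -m pendant '{"linear":[[0,0,2],[0,0,2],[0,0,1.3],[0,0,0.9],[0,0,0.4],[0,0,0],[0,0,0],[0,0,0],[0,0,0],[0,0,0]],"angular":[[0,0,0],[0,0,0],[0,0,0],[0,0,0],[0,0,0],[0,0,0],[0,0,0],[0,0,0],[0,0,0],[0,0,0]],"grip":[1,1,1,1,1,1,1,-0.2,-0.2,-0.2]}'; python3 -m pendant '{"linear":[[0,0,0],[0,0,-2],[0,0,-3],[0,0,-4],[0,0,-4],[2.4,3,0],[2.4,3,0],[2.4,3,0],[2.4,3,0],[2.4,3,0]],"angular":[[0,0,0],[0,0,0],[0,0,0],[0,0,0],[0,0,0],[0,0,0],[0,0,0],[0,0,0],[0,0,0],[0,0,0]],"grip":[-0.2,-0.2,-0.2,-0.2,-0.2,-0.2,-0.2,-0.2,-0.2,-0.2]}'; python3 -m pendant '{"linear":[[2.4,3,0],[2.4,3,0],[2.4,3,0],[0.3,0.2,0],[0,0,0],[0,0,0],[0,0,0],[0,0,0],[0,0,0],[0,0,0]],"angular":[[0,0,0],[0,0,0],[0,0,0],[0,0,0],[0,0,0],[0,0,0],[0,0,0],[0,0,0],[0,0,0],[0,0,0]],"grip":[-0.2,-0.2,-0.2,-0.2,-0.2,-0.2,-0.2,-0.2,-0.2,-0.2]}'; python3 - <<'E'
from h import *
s=bot.get_state(); im=bot.grab_frame("wrist"); print(s['tcp_pos'])
cv2.imwrite("pics/w11.png",cv2.resize(im,None,fx=1.5,fy=1.5,interpolation=cv2.INTER_CUBIC))
E
```

```text
time_s: 27.85
tcp_pos: [0.6184, 0.0772, 0.0361]
tcp_rot: [[-1.0, -0.0, 0.0], [-0.0, 1.0, -0.0], [-0.0, -0.0, -1.0]]
wrist_force: [0.4, 0.7, 0.2]
grip_width: 0.0508
grip_force: 0.0
time_s: 28.85
tcp_pos: [0.4972, 0.2282, 0.1661]
tcp_rot: [[-1.0, -0.0, 0.0], [-0.0, 1.0, 0.0], [-0.0, 0.0, -1.0]]
wrist_force: [-0.1, 0.3, -1.0]
grip_width: 0.0564
grip_force: 0.0
time_s: 29.85
tcp_pos: [0.4236, 0.3188, 0.1661]
tcp_rot: [[-1.0, 0.0, 0.0], [0.0, 1.0, 0.0], [-0.0, 0.0, -1.0]]
wrist_force: [-0.1, -1.1, -0.3]
grip_width: 0.0564
grip_force: 0.0
[0.4236 0.3188 0.1661]
```

View pics/w11.png

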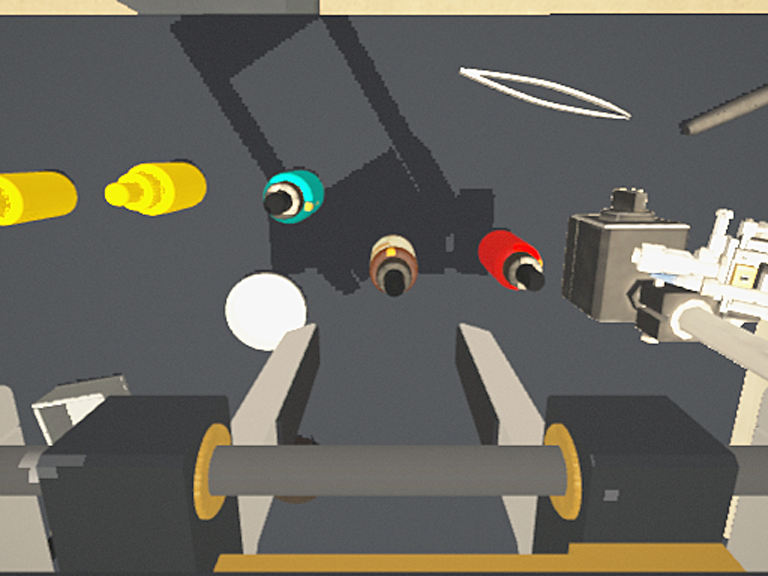

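d1: bulb tip at (395,286), base about (391,251). Red base is about (503,247), teal (296,193).

```bash
python3 - <<'E'
from h import *
s=bot.get_state(); w=lambda u,v,z:wpx(u/1.5-.2,v/1.5-.2,z,s)
print(w(395,285,.1),w(393,275,.07),w(391,251,.005),"red",w(530,274,.1),w(503,247,.01))
E
```

```text
[0.4233 0.3239] [0.4249 0.3231] [0.4219 0.3223] red [0.4166 0.4039] [0.4177 0.4097]
```

```bash
python3 -m pendant '{"linear":[[0,0.4,1],[0,0,3],[0,0,3],[0,0,3],[0,0,2.3],[0,0,1],[0,0,0],[0,0,0],[0,0,0],[0,0,0]],"angular":[[0,0,0],[0,0,0],[0,0,0],[0,0,0],[0,0,0],[0,0,0],[0,0,0],[0,0,0],[0,0,0],[0,0,0]],"grip":[-0.2,-0.2,-0.2,-0.2,-0.2,-0.2,-0.2,1,1,1]}' 25;  python3 -m pendant '{"linear":[[0,0,0],[0,0,0],[0,0,-1],[0,0,-3],[0,0,-4],[0,0,-4],[-1,-2,-1],[-1.6,-3,0],[-1.6,-3,0],[-1.6,-3,0]],"angular":[[0,0,0],[0,0,0],[0,0,0],[0,0,0],[0,0,0],[0,0,0],[0,0,0],[0,0,0],[0,0,0],[0,0,0]],"grip":[1,1,1,1,1,1,1,1,1,1]}'; python3 -m pendant '{"linear":[[-1.7,-3,0],[-1.7,-3,0],[-1.7,-3,0],[-1.7,-3,0],[-1.5,-2.6,0],[0,0,0],[0,0,0],[0,0,2],[0,0,2],[0,0,2]],"angular":[[0,0,0],[0,0,0],[0,0,0],[0,0,0],[0,0,0],[0,0,0],[0,0,0],[0,0,0],[0,0,0],[0,0,0]],"grip":[1,1,1,1,1,1,1,1,1,1]}';python3 -m pendant '{"linear":[[0,0,0],[0,0,0],[0,0,0],[0,0,0],[0,0,0],[0,0,0],[0,0,0],[0,0,0],[0,0,0],[0,0,0]],"angular":[[0,0,0],[0,0,0],[0,0,0],[0,0,0],[0,0,0],[0,0,0],[0,0,0],[0,0,0],[0,0,0],[0,0,0]],"grip":[1,1,1,1,1,1,1,1,1,1]}'
```

```text
time_s: 30.9
tcp_pos: [0.4243, 0.3239, 0.0347]
tcp_rot: [[-1.0, -0.001, 0.003], [-0.001, 1.0, 0.002], [-0.003, 0.002, -1.0]]
wrist_force: [0.0, 0.8, -0.2]
grip_width: 0.0358
grip_force: 0.0
time_s: 31.9
tcp_pos: [0.4816, 0.2124, 0.1638]
tcp_rot: [[-1.0, -0.001, 0.001], [-0.001, 1.0, 0.001], [-0.001, 0.001, -1.0]]
wrist_force: [-0.5, -0.4, -1.7]
grip_width: 0.0293
grip_force: 23.4
time_s: 32.9
tcp_pos: [0.5639, 0.0688, 0.103]
tcp_rot: [[-1.0, -0.002, 0.001], [-0.002, 1.0, 0.001], [-0.001, 0.001, -1.0]]
wrist_force: [0.2, 0.1, -1.0]
grip_width: 0.0297
grip_force: 23.4
time_s: 33.9
tcp_pos: [0.5643, 0.0672, 0.103]
tcp_rot: [[-1.0, -0.0, -0.0], [-0.0, 1.0, 0.0], [0.0, 0.0, -1.0]]
wrist_force: [-0.5, -0.2, 0.1]
grip_width: 0.0298
grip_force: 23.4
```

Right over the near bay. I'll lower, release, rise, and move clear of the top camera.

```bash
python3 -m pendant '{"linear":[[0,0,2],[0,0,2],[0,0,1.3],[0,0,0.9],[0,0,0.4],[0,0,0],[0,0,0],[0,0,0],[0,0,0],[0,0,0]],"angular":[[0,0,0],[0,0,0],[0,0,0],[0,0,0],[0,0,0],[0,0,0],[0,0,0],[0,0,0],[0,0,0],[0,0,0]],"grip":[1,1,1,1,1,1,1,-0.2,-0.2,-0.2]}'; python3 -m pendant '{"linear":[[0,0,0],[0,0,-2],[0,0,-3],[0,0,-4],[0,0,-5],[0,0,-4],[2.5,3.5,0],[2.5,3.5,0],[2.5,3.5,0],[2.5,3.5,0]],"angular":[[0,0,0],[0,0,0],[0,0,0],[0,0,0],[0,0,0],[0,0,0],[0,0,0],[0,0,0],[0,0,0],[0,0,0]],"grip":[-0.2,-0.2,-0.2,-0.2,-0.2,-0.2,-0.2,-0.2,-0.2,-0.2]}'; python3 -m pendant '{"linear":[[2.5,3.5,0],[2.5,3.5,0],[2.5,3.5,0],[2,3.5,0],[0,3.5,0],[0,3,0],[0,0,0],[0,0,0],[0,0,0],[0,0,0]],"angular":[[0,0,0],[0,0,0],[0,0,0],[0,0,0],[0,0,0],[0,0,0],[0,0,0],[0,0,0],[0,0,0],[0,0,0]],"grip":[-0.2,-0.2,-0.2,-0.2,-0.2,-0.2,-0.2,-0.2,-0.2,-0.2]}'; python3 - <<'E'
from h import *
t=bot.grab_frame("top"); cv2.imwrite("pics/end.png",t)
# compare with the first frame by pixel statistics (no viewing): expected positions in the top camera
m=bot.camera_model("top");W=np.linalg.inv(m['cam_to_world'])
def pr(x,y,z):
    q=m['K']@(W@[x,y,z,1])[:3]; return q[:2]/q[2]
a=t.astype(int)
o=cv2.resize(cv2.imread("pics/top0.png"),(512,384),interpolation=cv2.INTER_AREA).astype(int)
for n,x,y,z in [("va cap",.619,-.231,.062),("vb cap",.570,-.2497,.062),("eye",.602,-.077,.06),("d2 tip",.6185,.077,.104),("d1 tip",.5643,.067,.104),("dish",.469,.221,.01),("tape",.6183,.237,.01)]:
    u,v=pr(x,y,z);i,j=int(round(v)),int(round(u))
    d=np.abs(a-o).sum(2)[i-16:i+17,j-16:j+17]>90
    c=np.argwhere(d); print(n,(round(u),round(v)),"now",a[i-1:i+2,j-1:j+2].mean((0,1)).round(),"was",o[i-1:i+2,j-1:j+2].mean((0,1)).round(),"changed",d.sum(), (c.mean(0)-16).round(1)[::-1] if len(c) else "")
E
```

```text
time_s: 34.9
tcp_pos: [0.5643, 0.0674, 0.0367]
tcp_rot: [[-1.0, -0.0, -0.0], [-0.0, 1.0, 0.0], [0.0, 0.0, -1.0]]
wrist_force: [0.5, 0.5, 0.1]
grip_width: 0.0501
grip_force: 0.0
time_s: 35.9
tcp_pos: [0.4633, 0.2083, 0.217]
tcp_rot: [[-1.0, 0.0, 0.0], [0.0, 1.0, 0.0], [-0.0, 0.0, -1.0]]
wrist_force: [0.8, 1.6, 0.1]
grip_width: 0.0563
grip_force: 0.0
time_s: 36.9
tcp_pos: [0.3696, 0.4112, 0.2174]
tcp_rot: [[-1.0, 0.001, 0.0], [0.001, 1.0, 0.0], [-0.0, 0.0, -1.0]]
wrist_force: [0.3, 0.4, 0.4]
grip_width: 0.0565
grip_force: 0.0
va cap (375, 136) now [ 80.  92. 101.] was [159. 177. 182.] changed 133 [-2.4  4.7]
vb cap (384, 154) now [228. 248. 252.] was [168. 186. 190.] changed 134 [-7.5 -2.9]
eye (317, 145) now [88. 85. 91.] was [250. 254. 255.] changed 337 [-1.5  1.7]
d2 tip (258, 136) now [24. 26. 28.] was [119. 133. 138.] changed 194 [0.3 6.8]
d1 tip (263, 156) now [36. 43. 53.] was [157. 176. 183.] changed 329 [-2.4 -0.7]
dish (207, 200) now [230. 240. 236.] was [227. 238. 234.] changed 0 
tape (201, 146) now [46. 45. 44.] was [45. 45. 44.] changed 0
```

Each cap, bulb tip and the eyepiece top shows at its expected upright pixel, and the dish and tape are unchanged. I'll hand in.

```bash
python3 -c "
from rig import bot
print(bot.hand_in())"
```

```text
the job is handed in; nothing more can be done
None
```

I put both vials in the block's wells, both dropper bottles in the box's bays and the eyepiece in the cup, then handed the job in at about 37 s. `hand_in()` gave no verdict; my last check, comparing top-camera pixels, found every item where expected and the dish and tape roll unmoved.

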